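# Free the sharpening stone from its ratchet clamp

## Task

The grey sharpening stone is clamped in the blue-jawed holder. Gently press the red thumb pad down to lift the ratchet pawl (if it binds, ease it towards the stone), keep it down while you slide the movable jaw all the way back, then draw the stone out from under the lip of the fixed jaw and lay it flat inside the wooden tray without dropping it. Leave the jaw back, and do not disturb the ink jar, lino block and gouge.

Things in the scene. Friction and masses are not known exactly. Their poses are not given: they have to be found in the camera images.
- stone_holder: sharpening-stone holder fixed on the table: wooden base 80 x 310 x 10 mm, on it a steel guide bar 36 mm wide, top 26 mm above the table. Origin under its centre; x across, y lengthwise from fixed jaw to movable jaw. The stone lies on the bar between two blue jaws 52 mm wide. On the bar at y = 80 to 142 mm a saw-toothed rack, pitch 11 mm, 6 mm high, then an end stop.
- fixed_lip (a point): top edge of the fixed jaw's lip, 53 mm above the table, where it ends over the stone: it covers 5 mm of the stone's end, 2 mm above it, so the stone must be slid at least 8 mm towards the holder's +y before it can be lifted.
- jaw_lip (a point): top edge of the movable jaw's lip, 53 mm above the table; it likewise covers 5 mm of the stone's other end while clamped and moves with the jaw.
- jaw_slide (a joint): travel of the movable jaw along the holder's +y, m: 0 = clamped on the stone, 0.045 = all the way back. About 2 N of friction; with the pawl engaged it has 2 to 5 mm of play and then is blocked towards +. When the pad is let go the pawl drops and the jaw may settle forward a few mm into the nearest tooth.
- pawl (a joint): turn of the sprung pawl on the movable jaw, rad: 0 = engaged, 0.2 = nose clear of the rack, 0.26 = end of travel. Its pin crosses the jaw 44 mm above the table; pressing the pad down turns it so that the nose lifts (+). It binds on its tooth if the jaw is pushed or dragged towards +y while the nose is still engaged (the pad then feels solid early); easing towards -y frees it.
- pawl_pad (a point): centre of the red ribbed thumb pad's top, 74 mm above the table at rest, 30 mm above the pin and 36 mm to its -y side: pressed, it swings down 8 mm and 5 mm towards -y until clear, 10 and 6 mm in all, with 2 to 5 N (more if it rubs or binds). 32 mm wide (x), 40 mm long (y); at its +y edge, 19 mm from this point, an upright red step 13 mm high, against which the jaw can be pushed back.
- stone_center (a point): centre (half-way up) of the loose grey sharpening stone, 45 x 125 x 20 mm (x, y, z), 0.25 to 0.4 kg; y lies along its length. It starts on the holder with its centre 36 mm above the table.
- tray: open wooden tray fixed on the table, outside 142 x 200 x 16 mm (x, y, z), walls 6 mm thick, floor 6 mm thick. Origin at the centre of the underside; y along its length.
- ink_jar: bystander: glass ink jar with a red lid, 60 mm across, 77 mm high; origin under its centre
- red_mug: bystander, stuck to the table: white mug with red splashes, 92 x 122 x 94 mm; origin under its centre
- lino_block: bystander: brown half-cut lino block, 90 x 120 x 23 mm; origin under its centre
- gouge_orange: bystander: gouge with a light wooden handle, 141 mm long; origin under its centre
Not all that is in view belongs to the job. What is shaped like the part that bears stone_center but pink or purple is not meant.

How it is judged (in metres and radians):
On the way, in this order (a step that is already met when the one before it is completed fails the run):
1. the pawl is lifted clear of the rack while the jaw is still forward (value of joint pawl above 0.18 rad and value of joint jaw_slide below 0.012 m), for 0.05 s.
2. the jaw is slid back while the stone still lies on the holder (value of joint jaw_slide above 0.036 m and z of stone_center in the frame of stone_holder below 0.042 m and horizontal distance between stone_center and stone_holder below 0.1 m), for 0.1 s.
At the end, for the whole second after the job is handed in: The stone lies flat (within 0.06 rad) and right way up on the floor of the tray, inside its walls, and nothing is held; the movable jaw is still at least 33 mm back (x of stone_center in the frame of tray between -0.047 and 0.047 m and y of stone_center in the frame of tray between -0.075 and 0.075 m and z of stone_center in the frame of tray between 0.012 and 0.0195 m and angle between stone_center's own z axis and vertical below 0.06 rad and value of joint jaw_slide above 0.033 m and contact force between the fingers and anything else below 0.5 N); the robot touches nothing.
It fails at once if the holder is forced (more than 30 N from the gripper) (contact force between the fingers and stone_holder above 30 N).
It fails at once if the stone is dropped (falls free of the fingers faster than 0.65 m/s, some 2 cm) (contact force between the fingers and oil_stone below 0.1 N and linear speed of oil_stone above 0.65 m/s).
It fails at once if a bystander is shifted by more than 30 mm (distance of any of ink_jar, lino_block, gouge_orange from where it was at the start of the episode above 0.03 m).
It also fails if it takes over 59 s, if anything falls off the work surface, if the arm or the gripper's body presses on something with over 40 N, if the wrist force passes 120 N, or if a joint passes its speed limit or range.

## Robot

A 6-joint arm with a two-finger parallel gripper is mounted at the origin on a cart in front of the work surface, level with it; the furniture and walls round the work are solid. World frame = base frame: x ahead of the robot, y to its left, z up, the work surface at z = 0. Lengths are in mm, angles in degrees, forces in N, time in s.
With the tool pointing down it reaches from about 300 to 850 mm from the base axis. Payload 4.2 kg.
Tool frame: the origin (TCP) lies at the very end of the fingers, on their centre line; the grasp point (between the pads) lies 19 mm behind it (env.grip_point_offset is the distance from the TCP to the grasp point, in mm); z points along the fingers, y is the line along which they close (so a half turn about z gives the same grasp; the last joint's range is limited). The gripper opens to 91 mm and grips with 3 to 60 N. Pads are 32 mm wide; open, the fingers measure 118 mm over their backs; the gripper's body (76 mm by 178 mm) begins 60 mm behind the grasp point.
Start: joints at [66.349, 18.312, 89.639, -0, 72.044, -1.146], TCP at [220.1, 531.224, 213.976] pointing down, gripper open.
Joint ranges: [-177.97, 177.97], [-48.28, 115.42], [12.27, 149.76], [-77.06, 257.06], [2.81, 150.46], [-146.56, 146.56]. Speed limits (degrees/s): [147.25, 147.25, 180, 180, 180, 180].

## Interface

Orientations are given as [roll, pitch, yaw] about the fixed x, y, z axes, in that order (R = Rz(yaw) Ry(pitch) Rx(roll)).
In Python, from workcell import env gives the robot as it stands. The module is installed in compiled form; this text tells all that it offers.
- The arm moves only by the tool arm_command, never from a script. Its argument "rows" is a list of rows, each an object with "delta_pos": the shift along the tool's x, y, z in mm, a list of three; "roll": the turn about the tool's z in units of 5 degrees (1.0 is 5 degrees); "jaw": the opening in per cent of the stroke, from 0 (shut) to 100 (fully open). A call has 1 to 20 rows; each row is the pose to reach, as a shift and turn from the pose commanded when the call began, along the tool's axes at that moment; what a row does not reach only later rows make up. A row lasts 1/12 s, in which the tool goes at most 41.7 mm and 7.16 degrees, less where a joint would pass 70% of its speed; a pose out of reach is approached as far as the arm can. A call with a gripper value outside its range is refused whole. The fingers move at their own pace and stop on an object; "squeeze" is the grip in N (left out, the last holds). Time passes only in rows, so rows that repeat a pose let the fingers close. It gives the time, the measured TCP pose, the force, the opening and the grip force at its end, in the units of the state.
- env.state(): the state, without advancing time (a new reading comes with each control period).
- env.grab_frame(name): name is "side" or "top" or "wrist"; returns a dict with "img" (480x640x3 uint8, blue, green, red), "z_map" (480x640 float32, mm along the optical axis (not along the pixel's ray), 0 where there is no reading), "fov_y" (degrees; the focal length in pixels is half the picture's height over the tangent of half this angle, whatever the lens; pixels are square), "cx", "cy" (the principal point, pixels), "R" (3x3) and "t" (3): a world point X has camera coordinates R X + t; the wrist camera has in their place "T_tool_cam" (4x4, takes a point from camera to tool coordinates, whose origin is the TCP and whose axes are the flange's). Camera axes: x right, y down, z forward; pixel columns grow to the right and rows downward; lengths in mm; the calibration is good to about 2 mm. The wrist camera is an equidistant fisheye: a pixel r from the principal point sees the ray r / f radians off the axis. A picture is of the moment at which its call begins: read the wrist's pose just before it.
- env.job_done(): hands the job in; it is judged then, once.
The state is a dict: "time_s": time; "qpos": joint angles; "qvel": joint speeds; "effort": joint torques, N m; "ee_pos": TCP position; "ee_rot": TCP orientation; "force": force on the tool from outside, world axes, zero at the start; "torque": the same for the moment, N m; "gripper_width": finger opening in mm; "gripper_force": force on a finger pad.
Only numpy, scipy, OpenCV 4.12 (cv2) and the standard library are available. Lean on these libraries where they do the work, as an engineer would, in place of code of your own. Each camera call takes 0.05 s, during which the arm holds its last target. There are 200 camera calls.

## Working session

There is one attempt and no reset: what is moved stays moved. The work goes in short steps, Python scripts to look and compute and a tool call to move; the robot and the scene stay as the last step left them, time stands still between calls to the robot, and variables do not carry over. Pictures are saved under pics/ and viewed, at most 10 in all, crops included, and the job is handed in when it is done.

Besides the shell and the picture viewer there is one more tool, called after ">>>" as name(argument=value, ...), one argument or row to a line, values as JSON. arm_command: Moves the arm, as the interface text tells. Its arguments: {"type":"object","properties":{"rows":{"type":"array"},"squeeze":{"type":"number"}},"required":["rows"]}

```bash
mkdir -p pics; cat > h.py <<'E'
import numpy as np, cv2
from workcell import env
def grab(n,name=None):
    f=env.grab_frame(n)
    if name: cv2.imwrite(f'pics/{name}.png',f['img'])
    np.savez(f'last_{n}.npz',**{k:np.asarray(v) for k,v in f.items()})
    return f
def load(n): return dict(np.load(f'last_{n}.npz'))
def foc(f): return 240/np.tan(np.radians(float(f['fov_y']))/2)
def world(f,u,v,z=None):
    F=foc(f); d=np.array([(u-f['cx'])/F,(v-f['cy'])/F,1.])
    C=-f['R'].T@f['t']; r=f['R'].T@d
    if z is None:
        return C+r*np.median(f['z_map'][int(v)-1:int(v)+2,int(u)-1:int(u)+2])
    return C+r*(z-C[2])/r[2]
E
python3 - <<'E'
from h import *
print({k:np.round(v,2) for k,v in env.state().items()})
for n in('top','side'):
    f=grab(n,n+'0'); print(n,f['fov_y'],np.round(-f['R'].T@f['t']),np.round(f['R'],2).tolist())
E
```

```text
{'time_s': np.float64(0.0), 'qpos': array([66.35, 18.35, 89.71,  0.  , 72.04, -1.15]), 'qvel': array([-0.09,  0.03,  0.05, -0.03,  0.07,  0.05]), 'effort': array([  0.  , -41.25, -23.2 ,   0.07,   0.05,  -0.  ]), 'ee_pos': array([219.88, 530.75, 213.12]), 'ee_rot': array([-179.9,   -0. ,  157.5]), 'force': array([ 0.48, -0.53, -0.16]), 'torque': array([-0.02, -0.02,  0.02]), 'gripper_force': np.float64(0.0), 'gripper_width': np.float64(91.31)}
top 55.212733654892446 [ 373.   85. 1044.] [[0.01, -1.0, 0.01], [-0.98, -0.01, -0.19], [0.19, -0.01, -0.98]]
side 55.009639645699764 [ 138. -802.  782.] [[0.9, -0.43, -0.02], [-0.26, -0.51, -0.82], [0.34, 0.74, -0.58]]
```

View pics/top0.png

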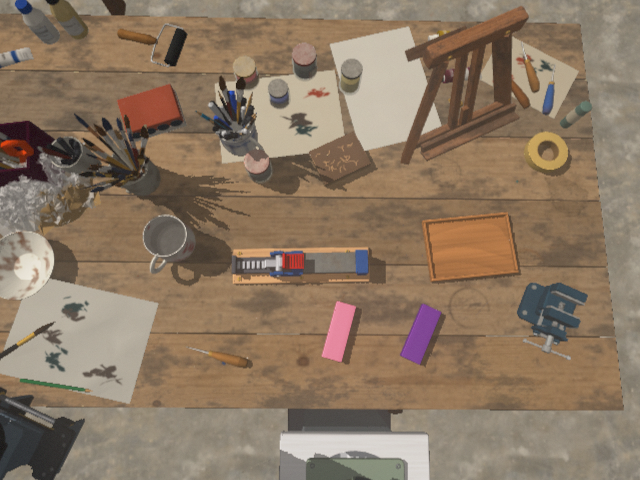

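View pics/side0.png

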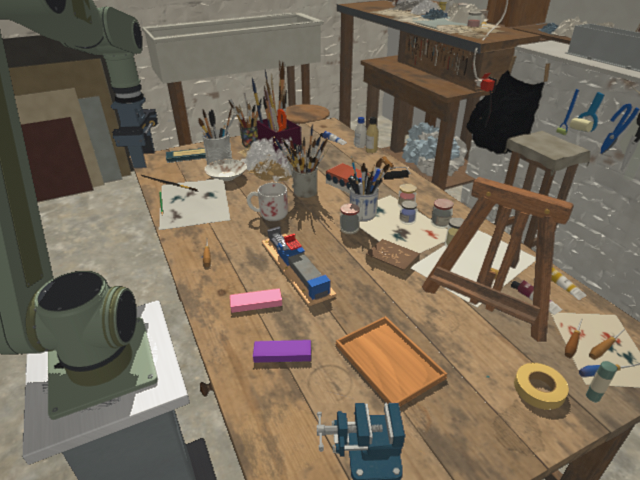

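Top view: the holder runs from (232,265) to (369,265), with the fixed jaw on the right, the red pad near (293,261), the rack on the left, and the tray at (470,247). The mug at (168,240) is beyond the rack end. Next I'll crop in closer.

```bash
python3 - <<'E'
from h import *
f=load('top')
im=f['img'][235:295,222:382]
cv2.imwrite('pics/crop1.png',cv2.resize(im,None,fx=5,fy=5,interpolation=cv2.INTER_CUBIC))
cv2.imwrite('pics/crop2.png',cv2.resize(f['img'][200:290,410:530],None,fx=5,fy=5,interpolation=cv2.INTER_CUBIC))
E
```

```text
(no output)
```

View pics/crop1.png

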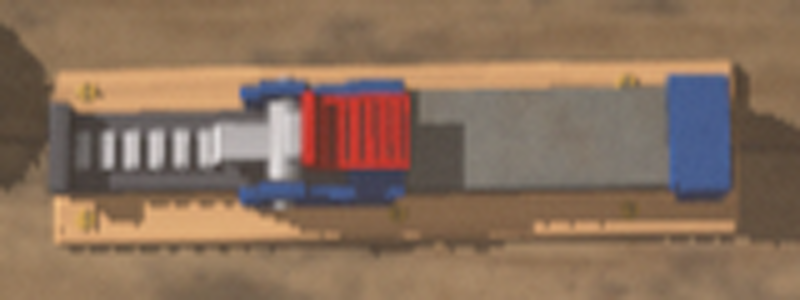

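View pics/crop2.png

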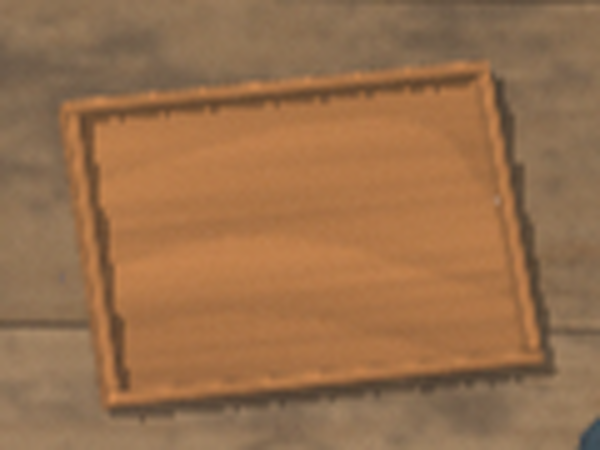

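```bash
python3 - <<'E'
from h import *
f=load('top')
c1=lambda u,v:(222+u/5-.4,235+v/5-.4)
c2=lambda u,v:(410+u/5-.4,200+v/5-.4)
B=np.array([world(f,*c1(*p),10) for p in[(55,72),(735,62),(735,235),(55,243)]])
print('base',B.round(1).tolist(),B.mean(0).round(1))
d=B[[0,3]].mean(0)-B[[1,2]].mean(0); print('len',np.linalg.norm(d),'holder y dir deg',np.degrees(np.arctan2(d[1],d[0])))
T=np.array([world(f,*c2(*p),16) for p in[(63,103),(490,63),(547,365),(108,408)]])
print('tray',T.round(1).tolist(),T.mean(0).round(1))
d=T[[0,3]].mean(0)-T[[1,2]].mean(0); print('len',np.linalg.norm(d),np.degrees(np.arctan2(d[1],d[0])))
for n,p,z in[('pad -y edge',(410,131),74),('pad step top -y',(316,131),87),('pad step top +y',(302,131),87),('stone/fixed',(668,138),53),('fixed end',(730,136),53),('stone x+',(560,90),46),('stone x-',(560,190),46),('padx+',(370,94),74),('padx-',(370,169),74)]:
    print(n,world(f,*c1(*p),z).round(1),world(f,*c1(*p)).round(1))
E
```

```text
base [[548.0, 275.7, 10.0], [555.9, -34.9, 10.0], [476.6, -34.0, 10.0], [470.1, 272.1, 10.0]] [512.6 119.7  10. ]
len 308.3947964609559 holder y dir deg 91.3388751938323
tray [[619.0, -158.8, 16.0], [640.3, -358.5, 16.0], [499.6, -374.6, 16.0], [478.2, -174.4, 16.0]] [ 559.3 -266.6   16. ]
len 201.1286469269766 96.10238641286561
pad -y edge [513.3 111.7  74. ] [513.4 111.8  73.1]
pad step top -y [511.  150.9  87. ] [511.1 150.9  86. ]
pad step top +y [510.9 156.8  87. ] [511.1 156.8  85.9]
stone/fixed [ 5.143e+02 -2.000e-01  5.300e+01] [515.   -0.6  48.7]
fixed end [515.5 -27.3  53. ] [515.7 -27.5  51.7]
stone x+ [536.2  46.7  46. ] [541.9  45.4  10.9]
stone x- [491.9  46.6  46. ] [492.   46.5  45.1]
padx+ [529.1 129.1  74. ] [532.4 130.   53.2]
padx- [496.8 128.5  74. ] [497.  128.5  72.3]
```

>>> arm_command(
  rows=[
    {"delta_pos": [-35, -21, 5], "roll": 1, "jaw": 0},
    {"delta_pos": [-70, -43, 10], "roll": 2, "jaw": 0},
    {"delta_pos": [-105, -64, 20], "roll": 3, "jaw": 0},
    {"delta_pos": [-140, -86, 30], "roll": 4, "jaw": 0},
    {"delta_pos": [-175, -107, 40], "roll": 5, "jaw": 0},
    {"delta_pos": [-210, -128, 50], "roll": 6, "jaw": 0},
    {"delta_pos": [-245, -150, 60], "roll": 7, "jaw": 0},
    {"delta_pos": [-280, -171, 70], "roll": 8, "jaw": 0},
    {"delta_pos": [-315, -192, 80], "roll": 9.5, "jaw": 0},
    {"delta_pos": [-350, -214, 90], "roll": 11, "jaw": 0},
    {"delta_pos": [-385, -235, 100], "roll": 12, "jaw": 0},
    {"delta_pos": [-423, -258, 104], "roll": 13.24, "jaw": 0},
    {"delta_pos": [-423, -258, 104], "roll": 13.24, "jaw": 0},
    {"delta_pos": [-423, -258, 104], "roll": 13.24, "jaw": 0},
    {"delta_pos": [-423, -258, 104], "roll": 13.24, "jaw": 0},
  ],
  squeeze=5,
)

```text
time_s: 1.35
ee_pos: [511.6, 131.0, 109.6]
ee_rot: [-179.9, -0.0, 91.3]
force: [-0.4, -0.1, -0.8]
gripper_width: 0.5
gripper_force: 0.0
```

```bash
python3 - <<'E'
from h import *
f=grab('wrist','w1'); print(f['fov_y'],f['cx'],f['cy'],np.round(f['T_tool_cam'],2).tolist())
E
```

```text
65.70646984690485 319.90643006446044 238.3323475065941 [[-0.0, -0.97, -0.25, 71.4], [1.0, -0.0, -0.0, 0.73], [0.0, -0.25, 0.97, -170.23], [0.0, 0.0, 0.0, 1.0]]
```

View pics/w1.png

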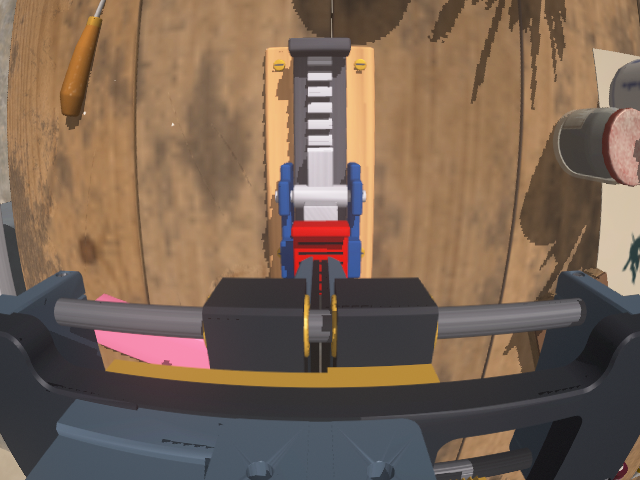

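Wrist view: the fingertips are at (321,262), centred over the red pad. The step spans rows 222–238 and is centred at column 320. I'll measure it.

```bash
cat >> h.py <<'E'
def wtool(f,u,v):
    F=foc(f); du,dv=u-f['cx'],v-f['cy']; r=np.hypot(du,dv); th=r/F
    F_=foc(f); d=np.array([np.tan(th)*du/r,np.tan(th)*dv/r,1.]) if r>0 else np.array([0,0,1.])
    z=f['z_map'][int(v),int(u)]
    return (f['T_tool_cam']@np.r_[d*z,1])[:3]
E
python3 - <<'E'
from h import *
f=load('wrist')
for p in[(320,v) for v in range(216,262,3)]+[(300,250),(340,250),(293,229),(347,229)]:
    print(p,f['img'][p[1],p[0]],wtool(f,*p).round(1))
print(env.state()['ee_pos'])
E
```

```text
(320, 216) [206 200 209] [29.3  0.6 41. ]
(320, 219) [205 200 208] [27.8  0.6 39.6]
(320, 222) [ 40  42 195] [27.4  0.6 33.2]
(320, 225) [ 37  40 197] [26.8  0.6 28.3]
(320, 228) [ 37  42 241] [26.4  0.6 22.8]
(320, 231) [ 38  41 229] [24.5  0.6 23.6]
(320, 234) [ 34  37 223] [22.8  0.6 24. ]
(320, 237) [ 36  37 127] [21.1  0.6 24.3]
(320, 240) [ 36  37 131] [16.1  0.6 36.5]
(320, 243) [41 40 54] [14.6  0.6 35.6]
(320, 246) [ 35  35 131] [12.6  0.6 36.2]
(320, 249) [ 28  33 226] [10.7  0.6 36.4]
(320, 252) [45 44 94] [ 9.5  0.6 34.5]
(320, 255) [ 29  34 216] [ 7.1  0.6 36.5]
(320, 258) [ 27  32 226] [ 5.1  0.6 37. ]
(320, 261) [ 37  40 162] [ 3.6  0.6 35.8]
(300, 250) [ 26  32 225] [ 10.1 -11.   36.7]
(340, 250) [ 29  35 226] [10.  12.2 36.9]
(293, 229) [ 34  40 230] [ 25.9 -13.8  23. ]
(347, 229) [ 40  45 237] [25.6 15.1 23.8]
[511.28794274 131.6770001  109.84715186]
```

>>> arm_command(
  rows=[
    {"delta_pos": [0, 0, 15], "roll": 0, "jaw": 0},
    {"delta_pos": [0, 0, 28], "roll": 0, "jaw": 0},
    {"delta_pos": [0, 0, 33], "roll": 0, "jaw": 0},
    {"delta_pos": [0, 0, 35], "roll": 0, "jaw": 0},
    {"delta_pos": [-1, 0, 37], "roll": 0, "jaw": 0},
    {"delta_pos": [-1, 0, 37], "roll": 0, "jaw": 0},
  ],
)

```text
time_s: 1.9
ee_pos: [511.7, 130.7, 73.4]
ee_rot: [-180.0, -0.0, 91.4]
force: [-1.5, 1.6, 2.9]
gripper_width: 0.0
gripper_force: 1.0
```

>>> arm_command(
  rows=[
    {"delta_pos": [-0.5, 0, 1], "roll": 0, "jaw": 0},
    {"delta_pos": [-1.5, 0, 2], "roll": 0, "jaw": 0},
    {"delta_pos": [-1.5, 0, 2], "roll": 0, "jaw": 0},
  ],
)

```text
time_s: 2.15
ee_pos: [512.3, 128.3, 71.4]
ee_rot: [180.0, -0.0, 91.3]
force: [-2.1, -0.5, 5.5]
gripper_width: 0.2
gripper_force: 2.3
```

>>> arm_command(
  rows=[
    {"delta_pos": [-1, 0, 1], "roll": 0, "jaw": 0},
    {"delta_pos": [-1.5, 0, 2], "roll": 0, "jaw": 0},
    {"delta_pos": [-1.5, 0, 2], "roll": 0, "jaw": 0},
  ],
)

```text
time_s: 2.4
ee_pos: [512.4, 126.4, 69.4]
ee_rot: [180.0, 0.0, 91.3]
force: [-2.4, -0.8, 7.0]
gripper_width: 0.6
gripper_force: 3.3
```

>>> arm_command(
  rows=[
    {"delta_pos": [-0.5, 0, 1], "roll": 0, "jaw": 0},
    {"delta_pos": [-1, 0, 2], "roll": 0, "jaw": 0},
    {"delta_pos": [-1, 0, 2], "roll": 0, "jaw": 0},
  ],
)

```text
time_s: 2.65
ee_pos: [512.5, 125.4, 67.7]
ee_rot: [180.0, 0.0, 91.3]
force: [-2.7, -1.5, 8.8]
gripper_width: 0.5
gripper_force: 4.8
```

```bash
python3 - <<'E'
from h import *
s=env.state(); f=grab('wrist','w2')
print(s['ee_pos'].round(1))
for v in range(196,262,3):
    b=f['img'][v,312]; t=wtool(f,312,v)
    print(v,b,(s['ee_pos'][1]+t[0]).round(1),(s['ee_pos'][2]-t[2]).round(1))
E
```

```text
[512.5 125.4  67.7]
196 [222 218 223] 169.8 50.6
199 [199 193 202] 168.4 51.0
202 [170 164 172] 166.6 49.7
205 [197 192 200] 165.2 50.8
208 [200 194 202] 164.6 55.8
211 [199 193 203] 163.5 58.3
214 [198 193 202] 162.5 60.9
217 [200 196 203] 161.8 64.9
220 [221 218 224] 160.9 67.4
223 [181 175 185] 159.6 67.9
226 [180 174 183] 158.1 67.9
229 [183 176 186] 156.3 66.5
232 [179 175 183] 155.0 67.2
235 [176 171 179] 153.1 65.4
238 [ 37  40 220] 152.3 68.1
241 [ 36  39 221] 151.7 71.3
244 [ 35  38 222] 150.9 73.4
247 [ 34  38 222] 149.8 74.6
250 [ 33  35 223] 149.5 78.3
253 [ 32  34 222] 148.7 80.3
256 [ 44  50 245] 147.8 82.1
259 [ 30  34 209] 146.5 82.4
```

>>> arm_command(
  rows=[
    {"delta_pos": [0, 0, 1], "roll": 0, "jaw": 0},
    {"delta_pos": [1, 0, 1.5], "roll": 0, "jaw": 0},
    {"delta_pos": [3, 0, 1.5], "roll": 0, "jaw": 0},
    {"delta_pos": [5, 0, 1.5], "roll": 0, "jaw": 0},
    {"delta_pos": [7, 0, 1.5], "roll": 0, "jaw": 0},
    {"delta_pos": [7, 0, 1.5], "roll": 0, "jaw": 0},
  ],
)

```text
time_s: 3.2
ee_pos: [512.4, 132.9, 67.2]
ee_rot: [179.9, -0.0, 91.3]
force: [-4.7, -1.7, 13.7]
gripper_width: 0.1
gripper_force: 7.2
```

>>> arm_command(
  rows=[
    {"delta_pos": [2, 0, 0], "roll": 0, "jaw": 0},
    {"delta_pos": [4, 0, 0], "roll": 0, "jaw": 0},
    {"delta_pos": [6, 0, 0], "roll": 0, "jaw": 0},
    {"delta_pos": [8, 0, 0], "roll": 0, "jaw": 0},
    {"delta_pos": [8, 0, 0], "roll": 0, "jaw": 0},
  ],
)

```text
time_s: 3.62
ee_pos: [512.1, 141.0, 67.2]
ee_rot: [179.9, -0.0, 91.3]
force: [-3.4, -0.1, 14.0]
gripper_width: 0.7
gripper_force: 7.2
```

>>> arm_command(
  rows=[
    {"delta_pos": [2, 0, 0], "roll": 0, "jaw": 0},
    {"delta_pos": [4, 0, 0], "roll": 0, "jaw": 0},
    {"delta_pos": [6, 0, 0], "roll": 0, "jaw": 0},
    {"delta_pos": [8, 0, 0], "roll": 0, "jaw": 0},
    {"delta_pos": [10, 0, 0], "roll": 0, "jaw": 0},
    {"delta_pos": [12, 0, 0], "roll": 0, "jaw": 0},
    {"delta_pos": [14, 0, 0], "roll": 0, "jaw": 0},
    {"delta_pos": [14, 0, 0], "roll": 0, "jaw": 0},
  ],
)

```text
time_s: 4.28
ee_pos: [511.7, 155.0, 67.2]
ee_rot: [179.9, -0.0, 91.3]
force: [-4.5, -1.7, 14.3]
gripper_width: 0.7
gripper_force: 7.2
```

```bash
python3 - <<'E'
from h import *
s=env.state(); f=grab('wrist','w3')
print(s['ee_pos'].round(1))
for v in range(238,262,3):
    b=f['img'][v,312]; t=wtool(f,312,v)
    print(v,b,(s['ee_pos'][1]+t[0]).round(1),(s['ee_pos'][2]-t[2]).round(1))
E
```

```text
[511.7 155.   67.2]
238 [ 37  42 223] 181.9 67.4
241 [ 37  41 224] 181.2 70.2
244 [ 35  37 224] 180.8 74.1
247 [ 35  36 224] 179.7 75.3
250 [ 34  36 225] 178.9 77.2
253 [ 32  36 227] 178.5 80.4
256 [ 46  52 247] 177.5 81.9
259 [ 30  33 212] 176.2 82.1
```

>>> arm_command(
  rows=[
    {"delta_pos": [2, 0, 0], "roll": 0, "jaw": 0},
    {"delta_pos": [4, 0, 0], "roll": 0, "jaw": 0},
    {"delta_pos": [6, 0, 0], "roll": 0, "jaw": 0},
    {"delta_pos": [8, 0, 0], "roll": 0, "jaw": 0},
    {"delta_pos": [10, 0, 0], "roll": 0, "jaw": 0},
    {"delta_pos": [12, 0, 0], "roll": 0, "jaw": 0},
    {"delta_pos": [13, 0, 0], "roll": 0, "jaw": 0},
    {"delta_pos": [13, 0, 0], "roll": 0, "jaw": 0},
  ],
)

```text
time_s: 5.0
ee_pos: [511.4, 167.9, 67.2]
ee_rot: [180.0, -0.0, 91.3]
force: [-5.5, -1.3, 13.6]
gripper_width: 0.5
gripper_force: 7.3
```

>>> arm_command(
  rows=[
    {"delta_pos": [1, 0, 0], "roll": 0, "jaw": 0},
    {"delta_pos": [2, 0, 0], "roll": 0, "jaw": 0},
    {"delta_pos": [3, 0, 0], "roll": 0, "jaw": 0},
    {"delta_pos": [3, 0, 0], "roll": 0, "jaw": 0},
  ],
)

```text
time_s: 5.33
ee_pos: [511.4, 169.6, 67.3]
ee_rot: [180.0, 0.1, 91.4]
force: [-5.0, -6.8, 14.9]
gripper_width: 0.2
gripper_force: 9.0
```

>>> arm_command(
  rows=[
    {"delta_pos": [-1.5, 0, 0], "roll": 0, "jaw": 0},
    {"delta_pos": [-1.5, 0, -5], "roll": 0, "jaw": 0},
    {"delta_pos": [-1.5, 0, -12], "roll": 0, "jaw": 0},
    {"delta_pos": [-1.5, 0, -30], "roll": 0, "jaw": 0},
    {"delta_pos": [-1.5, 0, -60], "roll": 0, "jaw": 0},
    {"delta_pos": [-40, 0, -60], "roll": 0, "jaw": 100},
    {"delta_pos": [-75, 0, -60], "roll": 0, "jaw": 100},
    {"delta_pos": [-113, 0, -60], "roll": 0, "jaw": 100},
    {"delta_pos": [-113, 0, -60], "roll": 0, "jaw": 100},
    {"delta_pos": [-113, 0, -60], "roll": 0, "jaw": 100},
    {"delta_pos": [-113, 0, -60], "roll": 0, "jaw": 100},
    {"delta_pos": [-113, 0, -60], "roll": 0, "jaw": 100},
  ],
)

```text
time_s: 6.33
ee_pos: [514.0, 58.8, 125.4]
ee_rot: [180.0, -0.0, 91.3]
force: [0.3, 0.2, -0.2]
gripper_width: 44.3
gripper_force: 0.0
```

```bash
python3 - <<'E'
from h import *
s=env.state(); print(s['ee_pos'].round(1),s['ee_rot'].round(1),s['gripper_width'])
f=grab('wrist','w4')
g=grab('top','t4')
E
```

```text
[514.   58.8 125.4] [180.   -0.   91.3] 44.34101993819462
```

View pics/w4.png

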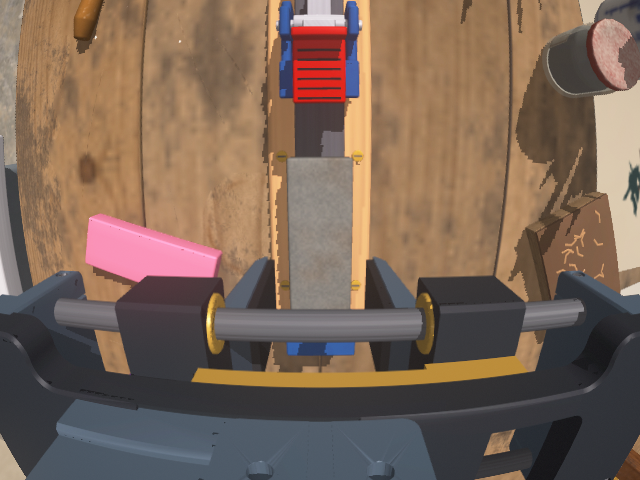

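The jaw is back with the pad raised. The stone's +y end is at row 157, and its side edges are at columns 288 and 352, between the open fingers. Now I'll measure the stone and the jaw.

```bash
python3 - <<'E'
from h import *
f=load('wrist')
for p in[(320,160),(320,200),(292,200),(349,200),(291,280),(350,280),(320,165),(320,97),(320,70)]: print(p,wtool(f,*p).round(1))
for n,p in[('end',(320,157))]:pass
E
```

```text
(320, 160) [59.8  0.7 80.4]
(320, 200) [32.7  0.6 79.8]
(292, 200) [ 32.8 -18.4  79.5]
(349, 200) [32.7 20.4 79.4]
(291, 280) [-25.4 -20.4  80.1]
(350, 280) [-25.7  22.2  80.5]
(320, 165) [56.5  0.7 79. ]
(320, 97) [99.5  0.8 56.1]
(320, 70) [116.    0.8  54.1]
```

>>> arm_command(
  rows=[
    {"delta_pos": [0, 0.5, 0], "roll": 0, "jaw": 78},
    {"delta_pos": [0, 0.5, 20], "roll": 0, "jaw": 78},
    {"delta_pos": [0, 0.5, 45], "roll": 0, "jaw": 78},
    {"delta_pos": [0, 0.5, 70], "roll": 0, "jaw": 78},
    {"delta_pos": [0, 0.5, 88], "roll": 0, "jaw": 78},
    {"delta_pos": [0, 0.5, 96], "roll": 0, "jaw": 78},
    {"delta_pos": [0, 0.5, 96], "roll": 0, "jaw": 78},
    {"delta_pos": [0, 0.5, 96], "roll": 0, "jaw": 78},
  ],
)

```text
time_s: 7.1
ee_pos: [514.7, 58.4, 29.7]
ee_rot: [180.0, -0.0, 91.3]
force: [0.5, -0.8, 1.9]
gripper_width: 71.3
gripper_force: 0.0
```

>>> arm_command(
  rows=[
    {"delta_pos": [0, 0, 0.5], "roll": 0, "jaw": 40},
    {"delta_pos": [0, 0, 0.5], "roll": 0, "jaw": 40},
    {"delta_pos": [0, 0, 0.5], "roll": 0, "jaw": 40},
    {"delta_pos": [0, 0, 0.5], "roll": 0, "jaw": 40},
    {"delta_pos": [0, 0, 0.5], "roll": 0, "jaw": 40},
    {"delta_pos": [0, 0, 0.5], "roll": 0, "jaw": 40},
    {"delta_pos": [0, 0, 0.5], "roll": 0, "jaw": 40},
    {"delta_pos": [0, 0, 0.5], "roll": 0, "jaw": 40},
  ],
  squeeze=25,
)

```text
time_s: 7.77
ee_pos: [514.4, 58.0, 29.6]
ee_rot: [180.0, -0.0, 91.3]
force: [-1.6, 0.2, 6.2]
gripper_width: 44.7
gripper_force: 25.0
```

Gripped at 44.7 mm. Next I slide it 19 mm along +y.

>>> arm_command(
  rows=[
    {"delta_pos": [2, 0, 0], "roll": 0, "jaw": 40},
    {"delta_pos": [5, 0, -0.5], "roll": 0, "jaw": 40},
    {"delta_pos": [9, 0, -0.5], "roll": 0, "jaw": 40},
    {"delta_pos": [13, 0, -0.5], "roll": 0, "jaw": 40},
    {"delta_pos": [16, 0, -0.5], "roll": 0, "jaw": 40},
    {"delta_pos": [19, 0, -0.5], "roll": 0, "jaw": 40},
    {"delta_pos": [19, 0, -0.5], "roll": 0, "jaw": 40},
    {"delta_pos": [19, 0, -0.5], "roll": 0, "jaw": 40},
  ],
)

```text
time_s: 8.43
ee_pos: [514.1, 77.6, 29.6]
ee_rot: [180.0, -0.0, 91.3]
force: [0.0, -0.5, 4.2]
gripper_width: 44.9
gripper_force: 25.0
```

>>> arm_command(
  rows=[
    {"delta_pos": [0, 0, -2], "roll": 0, "jaw": 40},
    {"delta_pos": [0, 0, -5], "roll": 0, "jaw": 40},
    {"delta_pos": [0, 0, -10], "roll": 0, "jaw": 40},
    {"delta_pos": [0, 0, -20], "roll": 0, "jaw": 40},
    {"delta_pos": [0, 0, -35], "roll": 0, "jaw": 40},
    {"delta_pos": [0, 0, -55], "roll": 0, "jaw": 40},
    {"delta_pos": [0, 0, -75], "roll": 0, "jaw": 40},
    {"delta_pos": [0, 0, -90], "roll": 0, "jaw": 40},
    {"delta_pos": [0, 0, -90], "roll": 0, "jaw": 40},
    {"delta_pos": [0, 0, -90], "roll": 0, "jaw": 40},
  ],
)

```text
time_s: 9.27
ee_pos: [514.2, 77.1, 120.3]
ee_rot: [179.9, -0.0, 91.3]
force: [-0.5, 0.1, -3.5]
gripper_width: 45.1
gripper_force: 25.0
```

```bash
python3 - <<'E'
from h import *
f=grab('wrist','w5')
for p in[(320,150),(320,170),(320,200),(320,240),(300,200),(340,200)]: print(p,f['img'][p[1],p[0]],wtool(f,*p).round(1))
E
```

```text
(320, 150) [66 64 74] [66.3  0.7 94.7]
(320, 170) [142 150 159] [ 60.2   0.7 -16.9]
(320, 200) [127 136 144] [ 47.3   0.7 -15. ]
(320, 240) [138 145 150] [ 29.8   0.6 -14.6]
(300, 200) [135 141 149] [ 47.5  -7.7 -16.1]
(340, 200) [126 136 147] [ 47.5   9.1 -15.8]
```

View pics/w5.png

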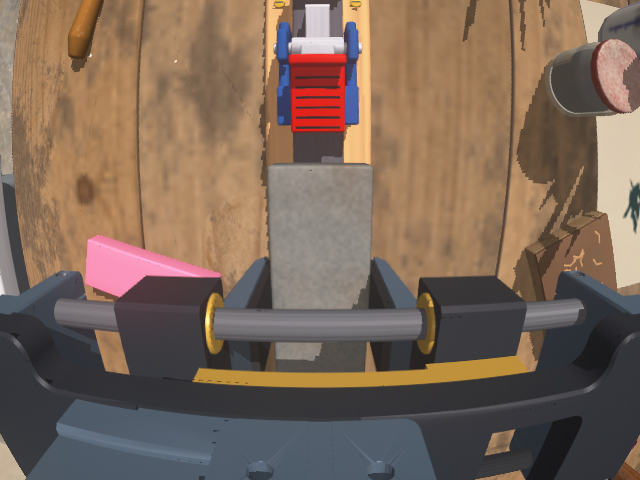

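>>> arm_command(
  rows=[
    {"delta_pos": [-10, 1, 0], "roll": 0, "jaw": 40},
    {"delta_pos": [-30, 3, 0], "roll": -0.1, "jaw": 40},
    {"delta_pos": [-60, 6, 0], "roll": -0.2, "jaw": 40},
    {"delta_pos": [-92, 10, 0], "roll": -0.3, "jaw": 40},
    {"delta_pos": [-124, 13, 0], "roll": -0.4, "jaw": 40},
    {"delta_pos": [-156, 17, 0], "roll": -0.5, "jaw": 40},
    {"delta_pos": [-188, 20, 0], "roll": -0.6, "jaw": 40},
    {"delta_pos": [-220, 24, 0], "roll": -0.7, "jaw": 40},
    {"delta_pos": [-252, 27, 0], "roll": -0.8, "jaw": 40},
    {"delta_pos": [-284, 31, 10], "roll": -0.9, "jaw": 40},
    {"delta_pos": [-314, 34, 20], "roll": -0.96, "jaw": 40},
    {"delta_pos": [-335, 36, 35], "roll": -0.96, "jaw": 40},
    {"delta_pos": [-344, 37, 50], "roll": -0.96, "jaw": 40},
    {"delta_pos": [-344, 37, 60], "roll": -0.96, "jaw": 40},
    {"delta_pos": [-344, 37, 60], "roll": -0.96, "jaw": 40},
    {"delta_pos": [-344, 37, 60], "roll": -0.96, "jaw": 40},
  ],
)

```text
time_s: 10.65
ee_pos: [557.5, -265.2, 58.1]
ee_rot: [-179.8, -0.1, 96.1]
force: [0.1, 0.7, -2.9]
gripper_width: 44.7
gripper_force: 25.0
```

```bash
python3 - <<'E'
from h import *
f=grab('wrist','w6'); f=grab('top'); cv2.imwrite('pics/t6.png',cv2.resize(f['img'][180:310,390:550],None,fx=4,fy=4))
E
```

```text
(no output)
```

View pics/w6.png

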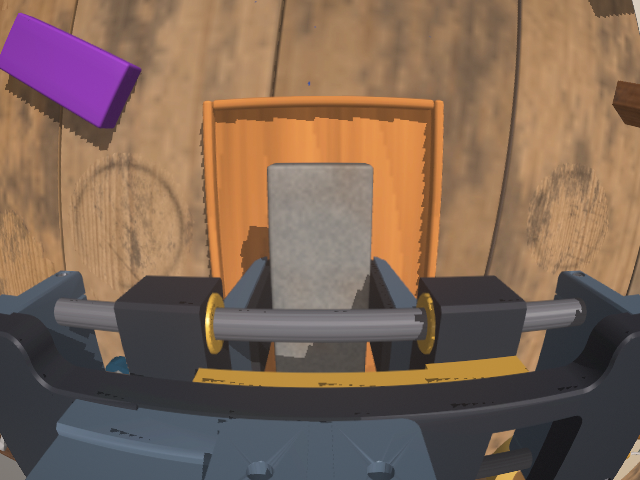

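>>> arm_command(
  rows=[
    {"delta_pos": [0, 1, 10], "roll": 0, "jaw": 40},
    {"delta_pos": [0, 1, 22], "roll": 0, "jaw": 40},
    {"delta_pos": [0, 1, 34], "roll": 0, "jaw": 40},
    {"delta_pos": [0, 1, 41], "roll": 0, "jaw": 40},
    {"delta_pos": [0, 1, 44], "roll": 0, "jaw": 40},
    {"delta_pos": [0, 1, 45], "roll": 0, "jaw": 40},
    {"delta_pos": [0, 1, 45], "roll": 0, "jaw": 40},
  ],
)

```text
time_s: 11.33
ee_pos: [559.7, -265.9, 14.3]
ee_rot: [180.0, -0.0, 96.1]
force: [-0.4, 0.2, -3.2]
gripper_width: 45.0
gripper_force: 25.0
```

>>> arm_command(
  rows=[
    {"delta_pos": [0, 0, 1], "roll": 0, "jaw": 40},
    {"delta_pos": [0, 0, 2], "roll": 0, "jaw": 40},
    {"delta_pos": [0, 0, 3], "roll": 0, "jaw": 40},
    {"delta_pos": [0, 0, 3], "roll": 0, "jaw": 40},
    {"delta_pos": [0, 0, 3], "roll": 0, "jaw": 40},
  ],
)

```text
time_s: 11.75
ee_pos: [559.6, -266.0, 11.5]
ee_rot: [180.0, -0.0, 96.1]
force: [-0.1, -0.1, -3.3]
gripper_width: 45.1
gripper_force: 25.0
```

>>> arm_command(
  rows=[
    {"delta_pos": [0, 0, 0.5], "roll": 0, "jaw": 40},
    {"delta_pos": [0, 0, 1], "roll": 0, "jaw": 40},
    {"delta_pos": [0, 0, 1.5], "roll": 0, "jaw": 40},
    {"delta_pos": [0, 0, 1.5], "roll": 0, "jaw": 40},
  ],
)

```text
time_s: 12.08
ee_pos: [559.5, -265.9, 9.8]
ee_rot: [-180.0, -0.0, 96.1]
force: [0.7, -0.6, -3.3]
gripper_width: 44.9
gripper_force: 25.0
```

>>> arm_command(
  rows=[
    {"delta_pos": [0, 0, 0.5], "roll": 0, "jaw": 40},
    {"delta_pos": [0, 0, 1], "roll": 0, "jaw": 40},
    {"delta_pos": [0, 0, 1], "roll": 0, "jaw": 40},
  ],
)

```text
time_s: 12.33
ee_pos: [559.6, -266.0, 9.6]
ee_rot: [180.0, 0.0, 96.1]
force: [-1.8, 0.4, 4.2]
gripper_width: 44.6
gripper_force: 25.0
```

>>> arm_command(
  rows=[
    {"delta_pos": [0, 0, 0], "roll": 0, "jaw": 70},
    {"delta_pos": [0, 0, 0], "roll": 0, "jaw": 70},
    {"delta_pos": [0, 0, 0], "roll": 0, "jaw": 70},
    {"delta_pos": [0, 0, 0], "roll": 0, "jaw": 70},
    {"delta_pos": [0, 0, 0], "roll": 0, "jaw": 70},
    {"delta_pos": [0, 0, -10], "roll": 0, "jaw": 70},
    {"delta_pos": [0, 0, -35], "roll": 0, "jaw": 70},
    {"delta_pos": [0, 0, -75], "roll": 0, "jaw": 70},
    {"delta_pos": [0, 0, -115], "roll": 0, "jaw": 70},
    {"delta_pos": [0, 0, -150], "roll": 0, "jaw": 70},
    {"delta_pos": [0, 0, -150], "roll": 0, "jaw": 70},
    {"delta_pos": [0, 0, -150], "roll": 0, "jaw": 70},
  ],
)

```text
time_s: 13.33
ee_pos: [561.0, -266.7, 162.5]
ee_rot: [179.7, 0.2, 96.1]
force: [-0.2, 0.1, -1.0]
gripper_width: 63.9
gripper_force: 0.0
```

```bash
python3 - <<'E'
from h import *
s=env.state(); f=grab('wrist')
print(s['ee_pos'].round(1),s['force'].round(1),s['gripper_width'],s['gripper_force'])
for p in[(300,200),(340,200),(320,230),(320,250)]: print(p,f['img'][p[1],p[0]],(s['ee_pos'][2]-wtool(f,*p)[2]).round(1))
g=grab('top')
a=cv2.resize(g['img'][225:300,210:390],None,fx=3,fy=3); b=cv2.resize(f['img'],(540,405))
cv2.imwrite('pics/fin.png',np.vstack([a[:180],b]))
E
```

```text
[ 561.  -266.7  162.5] [-0.2  0.1 -1. ] 63.889754943980925 0.0
(300, 200) [133 143 150] 24.4
(340, 200) [133 141 149] 26.1
(320, 230) [129 137 148] 25.6
(320, 250) [120 132 146] 25.6
```

View pics/fin.png

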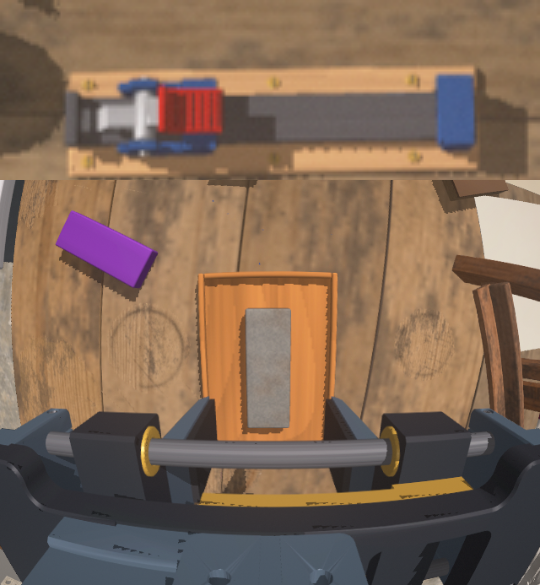

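The stone lies flat in the tray, with its top at about 25.6 mm. The pad edge has moved about 20 px, so the jaw is still roughly 42 mm back. I'm handing it in.

```bash
python3 -c "
from workcell import env
print(env.job_done())"
```

```text
the job is handed in; nothing more can be done
None
```

The job is handed in (no verdict was returned): the stone lies flat in the tray, the jaw is about 42 mm back by the last picture, and the ink jar, lino block and gouge were not touched.

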